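# Index the tube carousel to the yellow station

## Robot

A 6-joint arm with a two-finger parallel gripper is mounted at the origin on the work surface. World frame = base frame: x ahead of the robot, y to its left, z up, the work surface at z = 0. Lengths are in m, angles in rad, forces in N, time in s.
With the tool pointing down it reaches from about 0.375 to 0.975 m from the base axis. Payload 3.8 kg.
Tool frame: the origin (TCP) lies at the very end of the fingers, on their centre line; the grasp point (between the pads) lies 19 mm behind it; z points along the fingers, y is the line along which they close (so a half turn about z gives the same grasp; the last joint's range is limited). The gripper opens to 85 mm and grips with 20 to 120 N. Pads are 22 mm wide; open, the fingers measure 114 mm over their backs; the gripper's body (76 mm by 85 mm) begins 54 mm behind the grasp point. The pads swing forward as they close: fully open they stand 13 mm farther back than shut.
Start: joints at [-1.186, 0.264, 1.604, -0, 1.274, -0.037], TCP at [0.276, -0.616, 0.231] pointing down, gripper open.
Joint ranges: [-2.63, 2.63], [-0.94, 2.18], [0.31, 2.57], [-1.31, 4.45], [0, 2.66], [-2.55, 2.55]. Speed limits (rad/s): [2.57, 2.57, 3.14, 3.14, 3.14, 3.14].

## Interface

Orientations are given as a rotation vector (axis times angle).
In Python, from workcell import monitor, viewer, workorder gives the robot as it stands.
- The arm moves only by the tool jog_arm, never from a script. Its argument "commands" is a list of rows, each an object with "travel": the shift along the tool's x, y, z in mm, a list of three; "rot": the turn, a rotation vector about the tool's x, y, z in degrees, a list of three; "claw": the closure in counts, from 0 (fully open) to 255 (shut). A call has exactly 5 rows; each row shifts and turns the commanded pose from where the row before left it, along the tool's axes as they then stand; what a row does not reach is not made up. A row lasts 1/10 s, in which the tool goes at most 50 mm and 8.59 degrees, less where a joint would pass 70% of its speed; a pose out of reach is approached as far as the arm can. A call is refused whole if a number of a shift passes 50 or a number of a turn 8.59, either way. A call with a gripper value outside its range is refused whole. The fingers move at their own pace and stop on an object; "force" is the grip in N (left out, the last holds). Time passes only in rows, so rows that do not move let the fingers close, or fill a call up. It gives the time, the measured TCP pose, the force, the opening and the grip force at its end, in the units of the state.
- monitor.read_state(): the state, without advancing time (a new reading comes with each control period).
- viewer.read_camera(name): name is "scene" or "top" or "wrist"; returns a dict with "color" (384x512x3 uint8, blue, green, red), "camera_matrix" (3x3 intrinsics, pixels), "R" (3x3) and "t" (3): a world point X has camera coordinates R X + t. Camera axes: x right, y down, z forward; pixel columns grow to the right and rows downward; lengths in m; the calibration is good to about 2 mm. A picture is of the moment at which its call begins. There is no depth.
- workorder.finish_job(): hands the job in; it is judged then, once.
The state is a dict: "time": time; "q": joint angles; "joint_vel": joint speeds; "joint_torque": joint torques, N m; "tool_pos": TCP position; "tcp_rot": TCP orientation; "wrist_force": force on the tool from outside, world axes, zero at the start; "torque": the same for the moment, N m; "width": opening from 0.0 (shut) to 1.0 (fully open); "grip_force": force on a finger pad.
Only numpy, scipy, OpenCV 4.12 (cv2) and the standard library are available. Lean on these libraries where they do the work, as an engineer would, in place of code of your own. Each camera call takes 0.05 s, during which the arm holds its last target. There are 200 camera calls.

## Task

Pull the red index ring of the tube carousel up, turn the carousel to the station with the yellow flag, and let the ring spring down so that its pin drops fully home in the notch there and the carousel is locked; then let go. Be gentle: never force the pin hard against the side of a notch, and leave the other things on the trolley where they stand.

Things in the scene. Friction and masses are not known exactly. Their poses are not given: they have to be found in the camera images.
- carousel_base: Fixed grey disc, 300 mm across, 20 mm thick, that carries the tube carousel. Origin: on the carousel's upright axis, at trolley-top level. Its -x axis points to the home notch. On it, 98 to 122 mm from the axis, runs a flat metal index track, 34 mm above the trolley top (aluminium, to 0.65 rad either side of home), then 33 mm (dark steel shoes, a 1 mm step down on the way out).
- home_notch (a point): Mouth of the home notch, 110 mm from the axis, 34 mm above the trolley top. Three notches, each 13.5 mm wide along the track: home, and one in a dark steel shoe on either side. Each shoe is clamped by hand anywhere from 0.84 to 1.08 rad from home and is not measured: its notch must be felt for, or seen from above. The track goes on about 0.45 rad beyond a shoe's notch.
- carousel (a joint): Angle of the carousel about its upright axis, rad: 0 with the ring at home, growing counter-clockwise seen from above. It turns up to 1.35 rad either way with a little friction (about 0.1 N m) and stays where it is left.
- deck_centre (a point): Point on the axis of the carousel, 50 mm above the trolley top, on its white deck. The deck is 170 mm across, with capped tubes up to 68 mm from the axis and 138 mm above the trolley top, and an arm, 34 mm wide, that carries the index plunger out to 130 mm from the axis.
- ring_centre (a point): Centre of the red ring, 110 mm from the axis; locked, 115 mm above the trolley top. It stands upright: 36 mm outside diameter, round bar 8 mm thick, its plane holding the carousel's axis, so it is pinched from above across its 8 mm, along its way of travel. It turns with the carousel, no swivel. Under it a 10 mm stem, then a 22 mm round housing whose top is 75 mm above the trolley top.
- plunger (a joint): How far ring and pin are pulled up, m: 0 with the pin fully home in a notch, stop at 0.018. The spring pulls down with about 6.5 N at 0 and 0.25 N more per mm. Above 0.010 the pin is clear of the home notch. Let go between notches, the pin rides on the track at 0.008 to 0.010; as it comes over a notch it drops to 0 by itself.
- index_pin: Round-nosed steel pin, 10 mm thick, straight below the ring and moving with it. Origin on the pin's line, at trolley-top level when locked; the nose is 24 mm above the origin, so it enters a notch by 9 to 10 mm. It must not be pressed with more than about 25 N; riding on the track takes some 9 N.
- yellow_flag: Yellow block, 18 mm cube, on the rim of the disc, 139 mm from the axis and 0.96 rad from home, on the one side or the other: it marks the shoe on that side, whose notch is the yellow station. Origin under its centre, 20 mm above the trolley top.
- blue_flag: Light blue block like the yellow one, on the other side of home: not wanted now. Origin under its centre.
- glove_box: Bystander: the yellow-and-lilac glove carton, 220 x 130 x 75 mm, origin under its centre.
- tube_rack: Bystander: the white rack of capped tubes, 200 x 85 x 115 mm, origin under its centre.
- sanitizer: Bystander: a clear bottle with a blue cap, 60 mm across, 150 mm tall, origin under its centre.
- carton: Bystander: a small open white carton, 80 x 70 x 80 mm, origin under its centre.
- wipes_tub: Bystander: a white tub with a green cap, 80 mm across, 110 mm tall, origin under its centre.
- tape_roll: Bystander: a roll of white tape lying flat close to the carousel, 68 mm across, 24 mm high, origin under its centre.
- steel_cup: Bystander: a steel cup close to the carousel, 64 mm across, 60 mm tall, origin under its centre.

How it is judged:
On the way, in this order (a step that is already met when the one before it is completed fails the run):
1. the ring is pulled up until the pin is clear of the home notch (value of joint plunger above 0.0095 m and value of joint carousel between -0.3 and 0.3 rad), for 0.1 s.
2. the pin has dropped home in the notch at the yellow flag (value of joint plunger below 0.002 m and horizontal distance between ring_centre and yellow_flag below 0.06 m), for 0.2 s.
At the end, for the whole second after the job is handed in: The plunger reads less than 0.002 m (pin fully home) with the ring within 60 mm, seen from above, of the yellow flag's centre (true only in that shoe's notch), and the carousel turns slower than 0.05 rad/s (all of step 2 and velocity of joint carousel between -0.05 and 0.05 rad/s); the robot touches nothing.
It fails at once if the index pin is pressed with more than 30 N against a notch or the track (contact force between index_pin and anything else above 30 N).
It fails at once if a bystander is pushed away (more than 20 mm) (distance of any of glove_box, tube_rack, sanitizer, carton, wipes_tub, tape_roll, steel_cup from where it was at the start of the episode above 0.02 m).
It also fails if it takes over 54 s, if anything falls off the work surface, if the arm or the gripper's body presses on something with over 40 N, if the wrist force passes 120 N, or if a joint passes its speed limit or range.

## Working session

There is one attempt and no reset: what is moved stays moved. The work goes in short steps, Python scripts to look and compute and a tool call to move; the robot and the scene stay as the last step left them, time stands still between calls to the robot, and variables do not carry over. Pictures are saved under pics/ and viewed, at most 10 in all, crops included, and the job is handed in when it is done.

Besides the shell and the picture viewer there is one more tool, called after "Request:" as name([rows], argument=value, ...), one row to a line, values as JSON. jog_arm: Moves the arm, as the interface text tells. Its arguments: {"type":"object","properties":{"commands":{"type":"array","items":{"type":"object","properties":{"travel":{"type":"array","items":{"type":"number"}},"rot":{"type":"array","items":{"type":"number"}},"claw":{"type":"number"}}}},"force":{"type":"number"}},"required":["commands"]}

```bash
mkdir -p pics
cat > h.py <<'E'
import numpy as np, cv2, json
from workcell import monitor, viewer, workorder
def cam(n,save=None):
    c=viewer.read_camera(n); c={k:np.array(v) for k,v in c.items()}
    if save: cv2.imwrite('pics/'+save,c['color'])
    return c
def ray(c,u,v,z):
    d=c['R'].T@np.linalg.inv(c['camera_matrix'])@np.array([u,v,1.]); o=-c['R'].T@c['t']
    return o+d*(z-o[2])/d[2]
def proj(c,X):
    p=c['camera_matrix']@(c['R']@np.array(X)+c['t']); return p[:2]/p[2]
E
python3 - <<'E'
from h import *
s=monitor.read_state(); print(s)
a=cam('top','top0.png');b=cam('scene','scene0.png')
cv2.imwrite('pics/both0.png',cv2.resize(np.vstack([a['color'],b['color']]),(400,600)))
np.savez('top0.npz',**a);np.savez('scene0.npz',**b)
for c in(a,b): print(-c['R'].T@c['t'])
E
```

```text
{'time': 0.0, 'q': array([-1.18589324e+00,  2.64750785e-01,  1.60542112e+00, -5.01068901e-06,
        1.27373004e+00, -3.69012562e-02]), 'joint_vel': array([ 4.30887328e-04,  4.76206429e-04,  6.76507118e-05, -7.56142321e-04,
       -1.61153498e-03,  1.77113566e-04]), 'joint_torque': array([ 1.68767765e-03, -5.15098035e+01, -3.67319119e+01,  1.29588070e-04,
        1.27721616e-02,  1.58775819e-07]), 'tool_pos': array([ 0.27605828, -0.61512907,  0.22993821]), 'tcp_rot': array([-3.06975890e+00, -6.57194102e-01,  6.34945544e-04]), 'wrist_force': array([ 0.32950528, -0.0347446 ,  0.16737876]), 'torque': array([-0.01340769,  0.05555245,  0.00468943]), 'grip_force': 0.0, 'width': 1.001776014644736}
[ 0.41959513 -0.01299661  1.14070823]
[1.37290721 0.4734634  1.2317669 ]
```

View pics/top0.png

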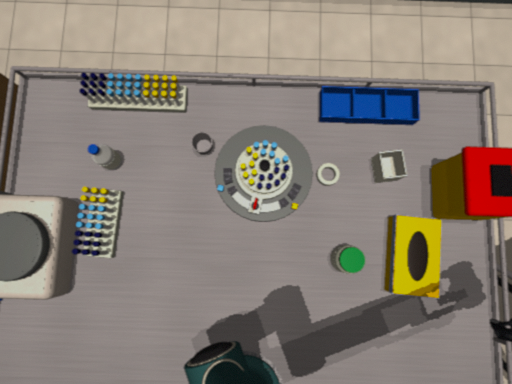

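View pics/scene0.png

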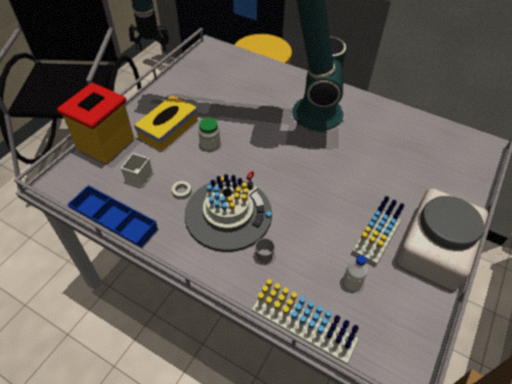

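The top view shows the carousel disc at about (264,172), the red ring at (256,204), the yellow flag at (295,206), the blue flag at (220,187), the tape roll at (328,174) and the steel cup at (203,144). Next I'll measure these.

Run:
```python
from h import *
a=dict(np.load('top0.npz'));b=dict(np.load('scene0.npz'))
def blob(c,lo,hi,box):
    h=cv2.cvtColor(c['color'],cv2.COLOR_BGR2HSV);m=cv2.inRange(h,np.array(lo),np.array(hi))
    x0,y0,x1,y1=box;k=np.zeros_like(m);k[y0:y1,x0:x1]=m[y0:y1,x0:x1]
    ys,xs=np.nonzero(k);return (xs.mean(),ys.mean(),len(xs)),k
# disc: saturation-low grey vs table
im=a['color'];print(im[140,264],im[133,264],im[120,264],im[210,240])
y,_=blob(a,(20,120,90),(35,255,255),(288,198,303,214));bl,_=blob(a,(90,80,90),(115,255,255),(213,180,227,194))
r,_=blob(a,(0,150,60),(8,255,255),(240,190,275,220));rs,_=blob(b,(0,150,60),(8,255,255),(235,160,265,200))
print('px',y,bl,r,rs)
Y=ray(a,y[0],y[1],.036);B=ray(a,bl[0],bl[1],.036);print('Y',Y,'B',B,np.linalg.norm(Y-B),2*.139*np.sin(.96))
# axis from flags: Y,B symmetric about home line
mid=(Y+B)/2; d=(B-Y)[:2]; d/=np.linalg.norm(d); n=np.array([d[1],-d[0]]); 
if n[0]>0:n=-n   # home direction, toward robot
C=mid[:2]-n*.139*np.cos(.96);print('C',C,'home dir',n,'ring pred',C+.11*n)
print('ring ray top',ray(a,r[0],r[1],.115),'scene',ray(b,rs[0],rs[1],.115))
g=cv2.cvtColor(im,cv2.COLOR_BGR2GRAY);crop=cv2.resize(a['color'][115:230,205:320],(600,600),interpolation=cv2.INTER_CUBIC);cv2.imwrite('pics/crop0.png',crop)
```

```text
[166 139  89] [102 107 107] [136 138 146] [114 120 121]
px (np.float64(294.1842105263158), np.float64(205.73684210526315), 38) (np.float64(220.10256410256412), np.float64(187.71794871794873), 39) (np.float64(254.64285714285714), np.float64(204.14285714285714), 28) (np.float64(249.22727272727272), np.float64(175.0), 22)
Y [ 0.53948868 -0.13214772  0.036     ] B [0.58683598 0.08959934 0.036     ] 0.22674550433588317 0.22773525598767755
C [ 0.64112425 -0.03792057] home dir [-0.97795569  0.20881253] ring pred [ 0.53354913 -0.0149512 ]
ring ray top [ 0.53206786 -0.01462031  0.115     ] scene [ 0.53403386 -0.01859615  0.115     ]
```

View pics/crop0.png

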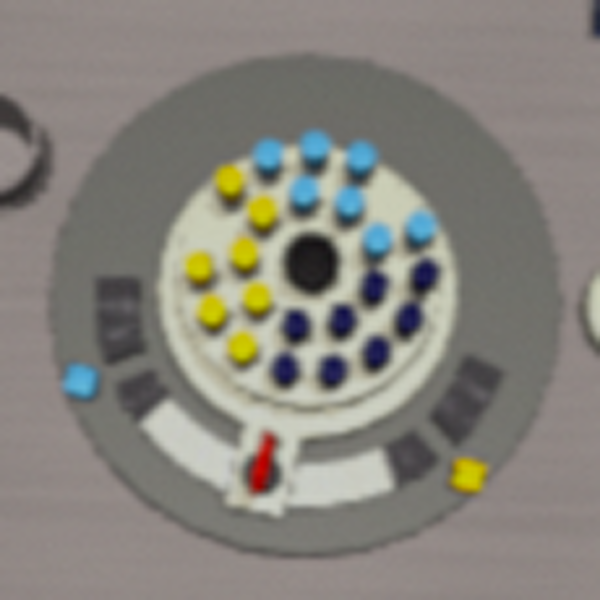

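The crop shows the notch gap in the shoe on the yellow side at about crop (437,437). The ring is radial at (262,465). Next I'll measure the notch angle along the track and plan the approach.

```bash
cat >> h.py <<'E'
from scipy.spatial.transform import Rotation as Ro
C=np.array([.6411,-.0379]); H=2.931
def tgt(ang,z,r=.110):
    a=H+ang; return np.array([C[0]+r*np.cos(a),C[1]+r*np.sin(a),z])
def plan(P,ytan):
    "tool-frame shift (mm) and yaw turn about tool z (deg) to P with tool y along world yaw ytan (mod pi)"
    s=monitor.read_state();R=Ro.from_rotvec(s['tcp_rot']);M=R.as_matrix()
    y=np.arctan2(M[1,1],M[0,1]);d=(ytan-y+np.pi/2)%np.pi-np.pi/2
    print('t',s['time'],'pos',s['tool_pos'].round(4),'tooly deg',np.degrees(y).round(1),'tilt',M[:,2].round(3),'q',s['q'].round(2))
    print('shift mm',(M.T@(np.array(P)-s['tool_pos'])*1000).round(1),'turn z deg',-np.degrees(d).round(1),'F',s['wrist_force'].round(1),'w',round(s['width'],3),'g',s['grip_force'])
E
python3 - <<'E'
from h import *
a=dict(np.load('top0.npz'));g=cv2.cvtColor(a['color'],cv2.COLOR_BGR2GRAY).astype(np.float32)
for t in np.arange(.6,1.5,.02):
    v=[]
    for r in (.104,.110,.116):
        u=proj(a,tgt(t,.033,r)).astype(np.float32); v.append(cv2.remap(g,u[:1].reshape(1,1),u[1:].reshape(1,1),cv2.INTER_LINEAR)[0,0])
    print(round(t,2),np.mean(v).round(0),end=' | ')
print(); plan(tgt(0,.20),H+np.pi/2)
E
```

```text
0.6 202.0 | 0.62 201.0 | 0.64 194.0 | 0.66 171.0 | 0.68 137.0 | 0.7 102.0 | 0.72 81.0 | 0.74 72.0 | 0.76 75.0 | 0.78 76.0 | 0.8 75.0 | 0.82 72.0 | 0.84 70.0 | 0.86 69.0 | 0.88 71.0 | 0.9 82.0 | 0.92 99.0 | 0.94 111.0 | 0.96 116.0 | 0.98 113.0 | 1.0 102.0 | 1.02 82.0 | 1.04 66.0 | 1.06 64.0 | 1.08 66.0 | 1.1 70.0 | 1.12 74.0 | 1.14 77.0 | 1.16 76.0 | 1.18 72.0 | 1.2 70.0 | 1.22 68.0 | 1.24 70.0 | 1.26 77.0 | 1.28 84.0 | 1.3 87.0 | 1.32 80.0 | 1.34 73.0 | 1.36 69.0 | 1.38 68.0 | 1.4 68.0 | 1.42 71.0 | 1.44 81.0 | 1.46 96.0 | 1.48 108.0 | 
t 0.1 pos [ 0.2761 -0.6152  0.23  ] tooly deg -65.8 tilt [-0.001  0.002 -1.   ] q [-1.19  0.26  1.61 -0.    1.27 -0.04]
shift mm [ 480.6 -442.2   31. ] turn z deg 36.2 F [ 0.4  0.1 -0.7] w 1.0 g 0.0
```

Request:
jog_arm([
  {"travel": [32,-29.5,0]},
  {"travel": [34,-31.5,0]},
  {"travel": [34,-31.5,0]},
  {"travel": [34,-31.5,0]},
  {"travel": [34,-31.5,0]},
])

```text
$.commands[0]: bad value
```

Request:
jog_arm([
  {"travel": [34,-31.5,0]},
  {"travel": [34,-31.5,0]},
  {"travel": [34,-31.5,0]},
  {"travel": [34,-31.5,0]},
  {"travel": [34,-31.5,0]},
])

```text
$.commands[0]: bad value
```

Request:
jog_arm([
  {"travel": [34,-31,0]},
  {"travel": [34,-31,0]},
  {"travel": [34,-31,0]},
  {"travel": [20,-18,0]},
  {"travel": [10,-9,0]},
])

```text
$.commands[0]: bad value
```

Request:
jog_arm([
  {"rot": [0,0,7.5]},
  {"rot": [0,0,7.5]},
  {"rot": [0,0,7.5]},
  {"rot": [0,0,7.5]},
  {"rot": [0,0,6]},
])

```text
$.commands[0]: bad value
```

Run:
```python
from h import *
w=cam('wrist','w1.png');np.savez('w1.npz',**w)
print(-w['R'].T@w['t'])
print('ring px pred',proj(w,tgt(0,.133)),proj(w,tgt(0,.115)))
plan(tgt(0,.16),H+np.pi/2)
```

```text
[ 0.35172416 -0.58172346  0.37282735]
ring px pred [-1171.3012903 -1263.2263319] [ -962.38254251 -1064.75343565]
t 0.15 pos [ 0.2761 -0.6153  0.2302] tooly deg -65.8 tilt [-0.001  0.002 -1.   ] q [-1.19  0.26  1.61 -0.    1.27 -0.04]
shift mm [ 480.7 -442.3   71. ] turn z deg 36.2 F [-0.2  0.9 -0.2] w 1.0 g 0.0
```

View pics/w1.png

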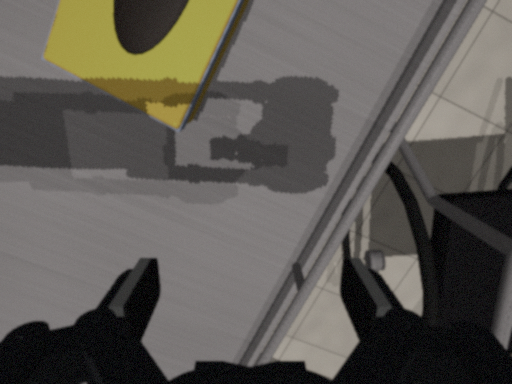

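All four moves were refused, because each row has to carry every field. The wrist picture shows only the glove carton, at about (150,60), and the fingers.

Request:
jog_arm([
  {"travel": [32,-29.5,0],"rot": [0,0,0],"claw": 0},
  {"travel": [34,-31.5,0],"rot": [0,0,0],"claw": 0},
  {"travel": [34,-31.5,0],"rot": [0,0,0],"claw": 0},
  {"travel": [34,-31.5,0],"rot": [0,0,0],"claw": 0},
  {"travel": [34,-31.5,0],"rot": [0,0,0],"claw": 0},
])

```text
time: 0.65
tool_pos: [0.3661, -0.4033, 0.2309]
tcp_rot: [-3.072, -0.657, 0.0]
wrist_force: [0.1, -0.2, 0.7]
width: 1.002
grip_force: 0.0
```

Request:
jog_arm([
  {"travel": [34,-31.5,0],"rot": [0,0,0],"claw": 0},
  {"travel": [34,-31.5,0],"rot": [0,0,0],"claw": 0},
  {"travel": [34,-31.5,0],"rot": [0,0,0],"claw": 0},
  {"travel": [34,-31.5,0],"rot": [0,0,0],"claw": 0},
  {"travel": [34,-31.5,0],"rot": [0,0,0],"claw": 0},
])

```text
time: 1.15
tool_pos: [0.4568, -0.19, 0.2312]
tcp_rot: [3.072, 0.657, 0.0]
wrist_force: [0.2, -0.1, 0.1]
width: 1.001
grip_force: 0.0
```

Request:
jog_arm([
  {"travel": [34,-31,0],"rot": [0,0,0],"claw": 0},
  {"travel": [34,-31,0],"rot": [0,0,0],"claw": 0},
  {"travel": [34,-31,0],"rot": [0,0,0],"claw": 0},
  {"travel": [20,-18,0],"rot": [0,0,0],"claw": 0},
  {"travel": [10,-9,0],"rot": [0,0,0],"claw": 0},
])

```text
time: 1.65
tool_pos: [0.5283, -0.0261, 0.231]
tcp_rot: [-3.071, -0.662, 0.0]
wrist_force: [-0.4, -0.3, -0.3]
width: 0.998
grip_force: 0.0
```

Request:
jog_arm([
  {"travel": [0,0,0],"rot": [0,0,7.5],"claw": 0},
  {"travel": [0,0,0],"rot": [0,0,7.5],"claw": 0},
  {"travel": [0,0,0],"rot": [0,0,7.5],"claw": 0},
  {"travel": [0,0,0],"rot": [0,0,7.5],"claw": 0},
  {"travel": [0,0,0],"rot": [0,0,6],"claw": 0},
])

```text
time: 2.15
tool_pos: [0.5274, -0.0293, 0.231]
tcp_rot: [3.123, -0.333, -0.001]
wrist_force: [0.2, 0.5, 0.2]
width: 1.003
grip_force: 0.0
```

Run:
```python
from h import *
w=cam('wrist','w2.png');np.savez('w1.npz',**w)
print(-w['R'].T@w['t'])
print('ring px pred',proj(w,tgt(0,.133)),proj(w,tgt(0,.115)))
plan(tgt(0,.16),H+np.pi/2)
```

```text
[ 0.6084937  -0.04706444  0.37367413]
ring px pred [229.65670088 192.83899206] [230.88701648 186.17383422]
t 2.2 pos [ 0.5275 -0.0293  0.231 ] tooly deg -102.4 tilt [-0.001 -0.    -1.   ] q [-0.1  -0.01  1.92 -0.    1.24  1.68]
shift mm [  2.9 -15.4  71. ] turn z deg -0.3 F [1.2 0.6 0.3] w 0.999 g 0.0
```

View pics/w2.png

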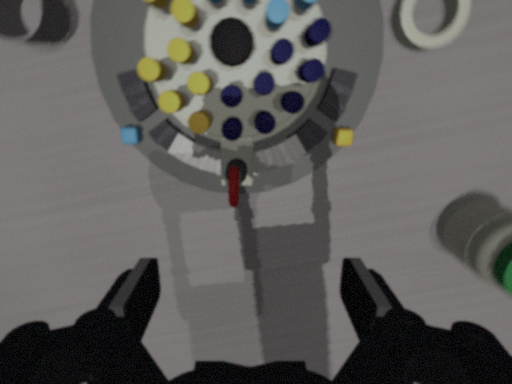

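The wrist view shows the ring edge-on from about (233,165) to (234,205), the yellow flag at (344,137), the blue flag at (130,135) and the notch gaps at about (328,118) and (150,118). I'll use this view to refine the estimates.

Run:
```python
from h import *
a=dict(np.load('w1.npz'));h=cv2.cvtColor(a['color'],cv2.COLOR_BGR2HSV)
def blob(lo,hi,box):
    m=cv2.inRange(h,np.array(lo),np.array(hi));x0,y0,x1,y1=box;k=np.zeros_like(m);k[y0:y1,x0:x1]=m[y0:y1,x0:x1]
    ys,xs=np.nonzero(k);return xs,ys
y=blob((18,100,60),(38,255,255),(330,122,358,150));b=blob((90,80,60),(115,255,255),(118,122,142,148))
r=blob((0,120,30),(10,255,255),(215,155,250,215))
Y=ray(a,y[0].mean(),y[1].mean(),.035);B=ray(a,b[0].mean(),b[1].mean(),.035)
mid=(Y+B)/2;d=(B-Y)[:2];print(np.linalg.norm(d));d/=np.linalg.norm(d);n=np.array([d[1],-d[0]]);n*=-np.sign(n[0])
C2=mid[:2]-n*.139*np.cos(.96);print('C',C2,'H',np.arctan2(n[1],n[0]),'ring',C2+.11*n)
for v in (170,185,200): print(v,r[0][abs(r[1]-v)<=2].mean())
print('rows',r[1].min(),r[1].max())
top=r[1]>=r[1].max()-3
print('ring low end (outer-top)',ray(a,r[0].mean(),r[1].mean(),.118),'pred',tgt(0,.115))
g=cv2.cvtColor(a['color'],cv2.COLOR_BGR2GRAY).astype(np.float32)
C[:]=C2; import h as hh; hh.H=np.arctan2(n[1],n[0])
out=[]
for t in np.arange(.6,1.5,.015):
    v=[]
    for rr in (.112,.116,.119):
        u=proj(a,tgt(t,.033,rr)).astype(np.float32); v.append(cv2.remap(g,u[:1].reshape(1,1),u[1:].reshape(1,1),cv2.INTER_LINEAR)[0,0])
    out.append(f'{t:.3f}:{np.mean(v):.0f}')
print(' '.join(out))
```

```text
0.2249595858396181
C [ 0.64154893 -0.04130653] H 2.920622564930062 ring [ 0.53422355 -0.01719715]
170 232.78125
185 233.3846153846154
200 233.93103448275863
rows 165 205
ring low end (outer-top) [ 0.5348911  -0.01755556  0.118     ] pred [ 0.53353021 -0.01490566  0.115     ]
0.600:102 0.615:102 0.630:102 0.645:99 0.660:78 0.675:48 0.690:36 0.705:34 0.720:36 0.735:37 0.750:36 0.765:36 0.780:38 0.795:37 0.810:34 0.825:33 0.840:34 0.855:37 0.870:36 0.885:36 0.900:43 0.915:56 0.930:59 0.945:58 0.960:58 0.975:59 0.990:57 1.005:50 1.020:37 1.035:35 1.050:36 1.065:36 1.080:37 1.095:42 1.110:42 1.125:48 1.140:55 1.155:57 1.170:54 1.185:54 1.200:56 1.215:59 1.230:62 1.245:64 1.260:72 1.275:72 1.290:72 1.305:67 1.320:62 1.335:60 1.350:61 1.365:61 1.380:61 1.395:60 1.410:62 1.425:63 1.440:81 1.455:95 1.470:97 1.485:98 1.500:98
```

```bash
sed -i 's/^C=.*/C=np.array([.6415,-.0403]); H=2.923/' h.py
python3 - <<'E'
from h import *
plan(tgt(0,.099),H+np.pi/2)
E
```

```text
t 2.2 pos [ 0.5275 -0.0293  0.231 ] tooly deg -102.4 tilt [-0.001 -0.    -1.   ] q [-0.1  -0.01  1.92 -0.    1.24  1.68]
shift mm [  3.8 -14.  132. ] turn z deg 0.2 F [1.2 0.6 0.3] w 0.999 g 0.0
```

Request:
jog_arm([
  {"travel": [4,-14,10],"rot": [0,0,0],"claw": 120},
  {"travel": [0,0,30],"rot": [0,0,0],"claw": 120},
  {"travel": [0,0,35],"rot": [0,0,0],"claw": 120},
  {"travel": [0,0,0],"rot": [0,0,0],"claw": 120},
  {"travel": [0,0,0],"rot": [0,0,0],"claw": 120},
], force=20)

```text
time: 2.7
tool_pos: [0.5339, -0.0152, 0.1554]
tcp_rot: [3.125, -0.322, -0.004]
wrist_force: [0.8, 0.1, 1.1]
width: 0.533
grip_force: 0.0
```

Run:
```python
from h import *
w=cam('wrist','w3.png');np.savez('w3.npz',**w)
h=cv2.cvtColor(w['color'],cv2.COLOR_BGR2HSV);m=cv2.inRange(h,np.array((0,120,25)),np.array((10,255,255)));m[:100]=0
ys,xs=np.nonzero(m);print(xs.min(),xs.max(),ys.min(),ys.max(),len(xs))
for v in range(ys.min(),ys.max(),10): print(v,xs[abs(ys-v)<=2].mean())
for z in (.133,.115): print('pred',proj(w,tgt(0,z,.128 if z<.12 else .11)),proj(w,tgt(0,z,.092 if z<.12 else .11)))
plan(tgt(0,.099),H+np.pi/2)
```

```text
245 259 198 255 513
198 252.66666666666666
208 251.7058823529412
218 251.46808510638297
228 251.48936170212767
238 251.24444444444444
248 251.74468085106383
pred [250.77385592 238.27161286] [250.77385592 238.27161286]
pred [250.25142427 250.73754612] [251.07162164 198.37017777]
t 2.75 pos [ 0.5352 -0.0154  0.157 ] tooly deg -101.8 tilt [ 0.001  0.    -1.   ] q [-0.08  0.06  1.98  0.    1.1   1.7 ]
shift mm [-0.9  1.3 58. ] turn z deg 0.7 F [-0.1  1.   0. ] w 0.526 g 0.0
```

View pics/w3.png

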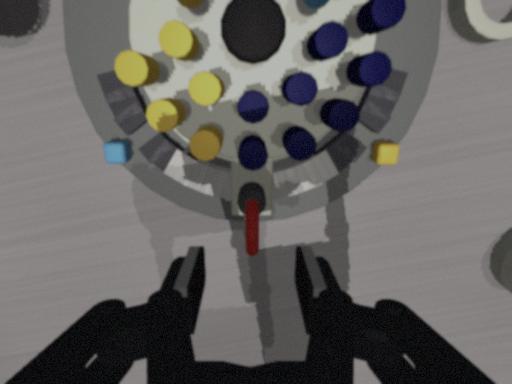

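The ring is centred between the fingers (ring at column 251.5, finger midpoint about 250.5). I'll go down and close gently.

Request:
jog_arm([
  {"travel": [-1,1,15],"rot": [0,0,0.6],"claw": 120},
  {"travel": [0,0,20],"rot": [0,0,0],"claw": 120},
  {"travel": [0,0,15],"rot": [0,0,0],"claw": 120},
  {"travel": [0,0,8],"rot": [0,0,0],"claw": 120},
  {"travel": [0,0,0],"rot": [0,0,0],"claw": 160},
], force=20)

```text
time: 3.25
tool_pos: [0.5325, -0.0162, 0.0969]
tcp_rot: [3.123, -0.34, -0.004]
wrist_force: [-0.2, 0.5, 0.9]
width: 0.382
grip_force: 0.0
```

Request:
jog_arm([
  {"travel": [0,0,0],"rot": [0,0,0],"claw": 180},
  {"travel": [0,0,0],"rot": [0,0,0],"claw": 190},
  {"travel": [0,0,0],"rot": [0,0,0],"claw": 200},
  {"travel": [0,0,0],"rot": [0,0,0],"claw": 205},
  {"travel": [0,0,0],"rot": [0,0,0],"claw": 210},
], force=20)

```text
time: 3.75
tool_pos: [0.5338, -0.0163, 0.0987]
tcp_rot: [-3.123, 0.34, -0.001]
wrist_force: [-0.8, 0.2, 0.7]
width: 0.176
grip_force: 0.0
```

Request:
jog_arm([
  {"travel": [0,0,0],"rot": [0,0,0],"claw": 215},
  {"travel": [0,0,0],"rot": [0,0,0],"claw": 219},
  {"travel": [0,0,0],"rot": [0,0,0],"claw": 223},
  {"travel": [0,0,0],"rot": [0,0,0],"claw": 226},
  {"travel": [0,0,0],"rot": [0,0,0],"claw": 229},
], force=20)

```text
time: 4.25
tool_pos: [0.5335, -0.0163, 0.0983]
tcp_rot: [3.123, -0.34, -0.0]
wrist_force: [0.0, 0.6, 0.5]
width: 0.098
grip_force: 0.1
```

Request:
jog_arm([
  {"travel": [0,0,0],"rot": [0,0,0],"claw": 231},
  {"travel": [0,0,0],"rot": [0,0,0],"claw": 234},
  {"travel": [0,0,0],"rot": [0,0,0],"claw": 237},
  {"travel": [0,0,0],"rot": [0,0,0],"claw": 240},
  {"travel": [0,0,0],"rot": [0,0,0],"claw": 245},
], force=20)

```text
time: 4.75
tool_pos: [0.5335, -0.0162, 0.0983]
tcp_rot: [-3.123, 0.34, -0.0]
wrist_force: [-0.6, -0.9, 1.0]
width: 0.089
grip_force: 19.5
```

Request:
jog_arm([
  {"travel": [0,0,0],"rot": [0,0,0],"claw": 255},
  {"travel": [0,0,-2],"rot": [0,0,0],"claw": 255},
  {"travel": [0,0,-4],"rot": [0,0,0],"claw": 255},
  {"travel": [0,0,-4],"rot": [0,0,0],"claw": 255},
  {"travel": [0,0,-3.5],"rot": [0,0,0],"claw": 255},
], force=50)

```text
time: 5.25
tool_pos: [0.5334, -0.0162, 0.1114]
tcp_rot: [-3.123, 0.34, 0.001]
wrist_force: [5.7, -0.5, -11.0]
width: 0.079
grip_force: 48.3
```

Request:
jog_arm([
  {"travel": [0,0,0],"rot": [0,0,0],"claw": 255},
  {"travel": [0,0,0],"rot": [0,0,0],"claw": 255},
  {"travel": [0,0,0],"rot": [0,0,0],"claw": 255},
  {"travel": [0,0,0],"rot": [0,0,0],"claw": 255},
  {"travel": [0,0,0],"rot": [0,0,0],"claw": 255},
], force=50)

```text
time: 5.75
tool_pos: [0.5334, -0.0162, 0.1116]
tcp_rot: [-3.123, 0.34, 0.0]
wrist_force: [4.7, 0.5, -10.5]
width: 0.077
grip_force: 48.4
```

Run:
```python
from h import *
plan(tgt(0,.112),H+np.pi/2)
```

```text
t 5.75 pos [ 0.5334 -0.0162  0.1116] tooly deg -102.4 tilt [-0.  0. -1.] q [-0.08  0.11  2.02  0.    1.01  1.71]
shift mm [ 0.8  0.1 -0.4] turn z deg 0.1 F [  4.7   0.5 -10.5] w 0.077 g 48.36179724811359
```

Request:
jog_arm([
  {"travel": [0.03,1.92,0],"rot": [0,0,-1],"claw": 255},
  {"travel": [0.1,3.84,0],"rot": [0,0,-2],"claw": 255},
  {"travel": [0.15,5.76,0],"rot": [0,0,-3],"claw": 255},
  {"travel": [0.15,5.76,0],"rot": [0,0,-3],"claw": 255},
  {"travel": [0.15,5.76,0],"rot": [0,0,-3],"claw": 255},
], force=50)

```text
time: 6.25
tool_pos: [0.531, -0.0391, 0.1118]
tcp_rot: [-3.141, 0.008, -0.0]
wrist_force: [5.1, 2.1, -11.1]
width: 0.081
grip_force: 48.4
```

Run:
```python
from h import *
a=np.radians(12);plan(tgt(a,.112),H+a+np.pi/2)
```

```text
t 6.25 pos [ 0.531  -0.0391  0.1118] tooly deg -90.3 tilt [ 0.     0.001 -1.   ] q [-0.12  0.1   2.03  0.    1.01  1.45]
shift mm [ 0.6  0.2 -0.2] turn z deg 0.2 F [  5.1   2.1 -11.1] w 0.081 g 48.39831830890034
```

Request:
jog_arm([
  {"travel": [0.5,5.76,0],"rot": [0,0,-3],"claw": 255},
  {"travel": [0.2,5.76,0],"rot": [0,0,-3],"claw": 255},
  {"travel": [0.15,5.76,0],"rot": [0,0,-3],"claw": 255},
  {"travel": [0.15,5.76,0],"rot": [0,0,-3],"claw": 255},
  {"travel": [0.15,5.76,0],"rot": [0,0,-3],"claw": 255},
], force=50)

```text
time: 6.75
tool_pos: [0.5346, -0.0674, 0.1116]
tcp_rot: [-3.115, -0.402, 0.001]
wrist_force: [4.4, 3.4, -10.1]
width: 0.085
grip_force: 48.4
```

Request:
jog_arm([
  {"travel": [0.15,5.76,0],"rot": [0,0,-3],"claw": 255},
  {"travel": [0.15,5.76,0],"rot": [0,0,-3],"claw": 255},
  {"travel": [0.15,5.76,0],"rot": [0,0,-3],"claw": 255},
  {"travel": [0.15,5.76,0],"rot": [0,0,-3],"claw": 255},
  {"travel": [0.15,5.76,0],"rot": [0,0,-3],"claw": 255},
], force=50)

```text
time: 7.25
tool_pos: [0.5454, -0.0937, 0.1115]
tcp_rot: [-3.035, -0.804, 0.0]
wrist_force: [4.5, 3.3, -10.4]
width: 0.078
grip_force: 48.4
```

Run:
```python
from h import *
a=np.radians(42);plan(tgt(a,.112),H+a+np.pi/2)
w=cam('wrist','w4.png');np.savez('w4.npz',**w)
h=cv2.cvtColor(w['color'],cv2.COLOR_BGR2HSV)
m=cv2.inRange(h,np.array((18,100,60)),np.array((38,255,255)));
n,l,st,ce=cv2.connectedComponentsWithStats(m)
print('flag pred',proj(w,tgt(.96,.035,.139)),'notch pred',proj(w,tgt(.95,.033)))
for s,c in zip(st[1:],ce[1:]):
    if s[4]>40: print(c.round(1),s)
```

```text
t 7.25 pos [ 0.5454 -0.0937  0.1115] tooly deg -60.3 tilt [-0.001  0.002 -1.   ] q [-0.22  0.14  1.98  0.    1.02  0.84]
shift mm [-0.1  0.8 -0.5] turn z deg 0.2 F [  4.5   3.3 -10.4] w 0.078 g 48.36511078799958
flag pred [291.31275428 236.80182227] notch pred [282.47151883 201.38579109]
[147.4  24.9] [ 118    0   61   52 2366]
[91.  62.1] [  58   36   69   51 2618]
[185.7  88.9] [ 162   66   50   47 1756]
[133.1 123.3] [ 106  103   57   44 1960]
[188.  161.1] [ 164  138   48   47 1630]
[291.9 233.6] [277 217  31  34 655]
[505.6 378.7] [495 370  17  14 127]
```

View pics/w4.png

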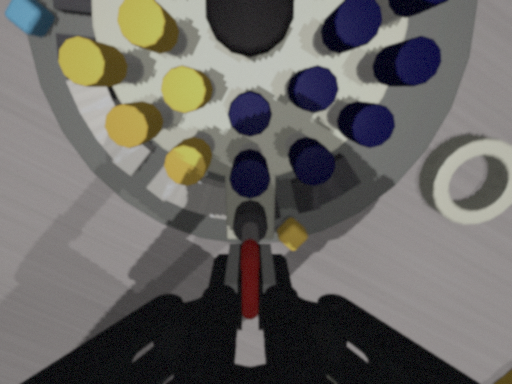

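The flag is where predicted, at (292,234), and the shoe notch is just ahead at about (284,198). I'll move to just short of the notch and lower to just above the track.

Request:
jog_arm([
  {"travel": [0.15,5.76,0],"rot": [0,0,-3],"claw": 255},
  {"travel": [0.1,4.8,0],"rot": [0,0,-2.5],"claw": 255},
  {"travel": [0.1,3.84,0],"rot": [0,0,-2],"claw": 255},
  {"travel": [0,1.92,0],"rot": [0,0,-1],"claw": 255},
  {"travel": [0,0.96,0],"rot": [0,0,-0.5],"claw": 255},
], force=50)

```text
time: 7.8
tool_pos: [0.5549, -0.1076, 0.1113]
tcp_rot: [-2.963, -1.037, 0.001]
wrist_force: [4.0, 3.5, -10.2]
width: 0.076
grip_force: 48.5
```

Request:
jog_arm([
  {"travel": [0,0,1],"rot": [0,0,0],"claw": 255},
  {"travel": [0,0,1],"rot": [0,0,0],"claw": 255},
  {"travel": [0,0,1],"rot": [0,0,0],"claw": 255},
  {"travel": [0,0,0],"rot": [0,0,0],"claw": 255},
  {"travel": [0,0,0],"rot": [0,0,0],"claw": 255},
], force=50)

```text
time: 8.3
tool_pos: [0.555, -0.1078, 0.1086]
tcp_rot: [-2.964, -1.037, 0.0]
wrist_force: [4.2, 3.5, -9.7]
width: 0.085
grip_force: 48.6
```

Run:
```python
from h import *
a=.91;plan(tgt(a,.109),H+a+np.pi/2)
```

```text
t 8.3 pos [ 0.555  -0.1078  0.1086] tooly deg -51.4 tilt [-0.001  0.002 -1.   ] q [-0.24  0.17  1.96  0.    1.02  0.66]
shift mm [-0.3  3.2 -0.4] turn z deg -1.1 F [ 4.2  3.5 -9.7] w 0.085 g 48.58681870275177
```

Request:
jog_arm([
  {"travel": [0,1,0],"rot": [0,0,-0.5],"claw": 255},
  {"travel": [0,1,0.5],"rot": [0,0,-0.5],"claw": 255},
  {"travel": [0,0,0.5],"rot": [0,0,0],"claw": 255},
  {"travel": [0,0,0.5],"rot": [0,0,0],"claw": 255},
  {"travel": [0,0,0],"rot": [0,0,0],"claw": 255},
], force=50)

```text
time: 8.8
tool_pos: [0.5563, -0.1093, 0.1073]
tcp_rot: [-2.955, -1.062, 0.0]
wrist_force: [2.6, 5.0, -9.0]
width: 0.08
grip_force: 48.8
```

Request:
jog_arm([
  {"travel": [0,0,0],"rot": [0,0,0],"claw": 219},
  {"travel": [0,0,0],"rot": [0,0,0],"claw": 219},
  {"travel": [0,0,0],"rot": [0,0,0],"claw": 219},
  {"travel": [0,0,0],"rot": [0,0,0],"claw": 219},
  {"travel": [0,0,0],"rot": [0,0,0],"claw": 219},
], force=20)

```text
time: 9.3
tool_pos: [0.5567, -0.1104, 0.1078]
tcp_rot: [2.956, 1.063, 0.001]
wrist_force: [0.1, 0.6, -1.2]
width: 0.144
grip_force: 0.0
```

Run:
```python
from h import *
a=.95;plan(tgt(a,.107),H+a+np.pi/2)
w=cam('wrist','w5.png')
h=cv2.cvtColor(w['color'],cv2.COLOR_BGR2HSV);m=cv2.inRange(h,np.array((0,120,25)),np.array((8,255,255)));m[:180]=0
ys,xs=np.nonzero(m);print(xs.min(),xs.max(),ys.min(),ys.max(),len(xs),xs.mean())
print('top pred if 8mm up',proj(w,tgt(.905,.123,.128)),'0mm',proj(w,tgt(.905,.115,.128)))
```

```text
t 9.3 pos [ 0.5567 -0.1104  0.1078] tooly deg -50.4 tilt [ 0. -0. -1.] q [-0.24  0.17  1.96 -0.    1.01  0.64]
shift mm [0.1 4.4 0.8] turn z deg -2.3 F [ 0.1  0.6 -1.2] w 0.144 g 0.0
236 255 238 315 1114 246.59335727109516
top pred if 8mm up [248.16573757 307.33069085] 0mm [248.20670251 296.95069789]
```

Request:
jog_arm([
  {"travel": [0,0.8,0],"rot": [0,0,-0.4],"claw": 219},
  {"travel": [0,0.8,0],"rot": [0,0,-0.4],"claw": 219},
  {"travel": [0,0.8,0],"rot": [0,0,-0.4],"claw": 219},
  {"travel": [0,0.8,0],"rot": [0,0,-0.4],"claw": 219},
  {"travel": [0,0.8,0],"rot": [0,0,-0.4],"claw": 219},
])

```text
time: 9.85
tool_pos: [0.5593, -0.1133, 0.1072]
tcp_rot: [2.936, 1.116, 0.0]
wrist_force: [0.4, 0.3, 0.5]
width: 0.137
grip_force: 0.0
```

```bash
cat > chk.py <<'E'
from h import *
a=.95;plan(tgt(a,.107),H+a+np.pi/2)
w=cam('wrist','w6.png');h=cv2.cvtColor(w['color'],cv2.COLOR_BGR2HSV);m=cv2.inRange(h,np.array((0,120,25)),np.array((8,255,255)));m[:180]=0
ys,xs=np.nonzero(m);print('ring px',xs.min(),xs.max(),ys.min(),ys.max(),len(xs),xs.mean())
E
python3 chk.py
```

```text
t 9.85 pos [ 0.5593 -0.1133  0.1072] tooly deg -48.4 tilt [ 0. -0. -1.] q [-0.24  0.18  1.95 -0.    1.01  0.6 ]
shift mm [-0.1  0.5  0.2] turn z deg -0.3 F [0.4 0.3 0.5] w 0.137 g 0.0
ring px 244 263 231 304 990 252.76565656565657
```

View pics/w6.png

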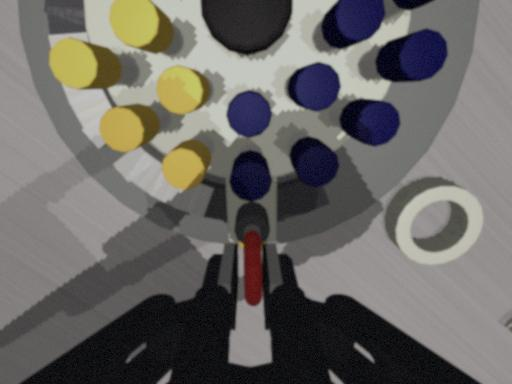

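The ring is centred between the fingers at (253,265) and about 10 px lower than before, so the pin has dropped in. Now I'll open, retreat straight up, and check the ring height.

Request:
jog_arm([
  {"travel": [0,0,0],"rot": [0,0,0],"claw": 180},
  {"travel": [0,0,0],"rot": [0,0,0],"claw": 120},
  {"travel": [0,0,0],"rot": [0,0,0],"claw": 120},
  {"travel": [0,0,0],"rot": [0,0,0],"claw": 120},
  {"travel": [0,0,-8],"rot": [0,0,0],"claw": 120},
])

```text
time: 10.4
tool_pos: [0.5581, -0.1129, 0.1143]
tcp_rot: [-2.936, -1.114, 0.003]
wrist_force: [0.1, 0.1, 0.3]
width: 0.528
grip_force: 0.0
```

Request:
jog_arm([
  {"travel": [0,0,-15],"rot": [0,0,0],"claw": 120},
  {"travel": [0,0,-20],"rot": [0,0,0],"claw": 120},
  {"travel": [0,0,-12],"rot": [0,0,0],"claw": 120},
  {"travel": [0,0,0],"rot": [0,0,0],"claw": 120},
  {"travel": [0,0,0],"rot": [0,0,0],"claw": 120},
])

```text
time: 10.9
tool_pos: [0.5595, -0.1133, 0.163]
tcp_rot: [2.936, 1.114, 0.002]
wrist_force: [1.5, 0.6, -0.1]
width: 0.525
grip_force: 0.0
```

```bash
python3 chk.py
python3 - <<'E'
from h import *
w=cam('wrist')
for z in (.115,.123):
  print(z,[proj(w,tgt(.95,z,r)).round(1) for r in (.092,.128)])
h=cv2.cvtColor(w['color'],cv2.COLOR_BGR2HSV);m=cv2.inRange(h,np.array((0,120,25)),np.array((8,255,255)));m[:180]=0
ys,xs=np.nonzero(m);p=ray(w,xs.mean(),ys.mean(),.12);print('ring',p,'ang',(np.arctan2(*(p[:2]-C)[::-1])-H)%(2*np.pi),'r',np.linalg.norm(p[:2]-C),'dist flag',np.linalg.norm(p[:2]-tgt(.96,0,.139)[:2]))
E
```

```text
t 10.9 pos [ 0.5595 -0.1133  0.163 ] tooly deg -48.4 tilt [ 0.001 -0.    -1.   ] q [-0.24  0.12  1.9  -0.    1.12  0.6 ]
shift mm [-0.3  0.4 56. ] turn z deg -0.3 F [ 1.5  0.6 -0.1] w 0.525 g 0.0
ring px 244 257 194 248 457 251.14660831509846
0.115 [array([250.8, 194.8]), array([251.1, 245.8])]
0.123 [array([250.9, 199.1]), array([251.1, 251.7])]
ring [ 0.56219039 -0.11253492  0.12      ] ang 0.9573407399382088 r 0.10727487137688435 dist flag 0.03172679046387807
```

```bash
python3 -c "
from h import *
print(workorder.finish_job())"
```

```text
the job is handed in; nothing more can be done
None
```

The carousel is at the yellow station with the pin dropped home (ring at its locked height in the last wrist view, about 32 mm from the flag), the gripper is open and clear, and the job is handed in; the judging result was not reported back.

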